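# Clamp a flat fish tin in a one-handed prep board

### The arm

A 6-joint arm with a two-finger parallel gripper is mounted at the origin on a cart in front of the work surface, level with it; the furniture and walls round the work are solid. World frame = base frame: x ahead of the robot, y to its left, z up, the work surface at z = 0. Lengths are in m, angles in rad, forces in N, time in s.
With the tool pointing down it reaches from about 0.325 to 0.85 m from the base axis. Payload 4.4 kg.
Tool frame: the origin (TCP) lies between the finger pads; the fingertips stand 8 mm ahead of it and the grasp point (between the pads) lies 11 mm behind it; z points along the fingers, y is the line along which they close (so a half turn about z gives the same grasp; the last joint's range is limited). The gripper opens to 94 mm and grips with 3 to 60 N. Pads are 16 mm wide; open, the fingers measure 119 mm over their backs; the gripper's body (75 mm by 177 mm) begins 78 mm behind the grasp point.
Start: joints at [0.963, 0.207, 1.542, -0, 1.393, -0.15], TCP at [0.254, 0.516, 0.213] pointing down, gripper open.
Joint ranges: [-2.73, 2.73], [-0.86, 2.22], [0.23, 2.46], [-1.11, 4.25], [0.08, 2.63], [-2.82, 2.82]. Speed limits (rad/s): [2.79, 2.79, 3.14, 3.14, 3.14, 3.14].

### API

Orientations are given as a rotation vector (axis times angle).
In Python, from rig import bot gives the robot as it stands.
- The arm moves only by the tool move_arm, never from a script. Its argument "plan" is a list of rows, each an object with "offset": the shift along the tool's x, y, z normalised to -1 to 1, where 1 is 0.5 m, a list of three; "spin": the turn about the tool's z normalised to -1 to 1, where 1 is 0.5 rad. In form: [{"offset": [tx, ty, tz], "spin": spin}, ...]. A call has exactly 10 rows; each row is the pose to reach, as a shift and turn from the pose commanded when the call began, along the tool's axes at that moment; what a row does not reach only later rows make up. A row lasts 1/8 s, in which the tool goes at most 62.5 mm and 10.7 degrees, less where a joint would pass 70% of its speed; a pose out of reach is approached as far as the arm can. A call with a number of a shift or a turn outside -1 to 1 is refused whole. A call with a gripper value outside its range is refused whole. "claw" is the closure, from -1 (fully open) to 1 (shut), set as the call begins (left out, the last holds). The fingers move at their own pace and stop on an object; "newtons" is the grip in N (left out, the last holds). Time passes only in rows, so rows that repeat a pose let the fingers close, or fill a call up. It gives the time, the measured TCP pose, the force, the opening and the grip force at its end, in the units of the state.
- bot.sense(): the state, without advancing time (a new reading comes with each control period).
- bot.snapshot(name): name is "side" or "top"; returns a dict with "pixels" (384x512x3 uint8, red, green, blue), "K" (3x3 intrinsics, pixels), "R" (3x3) and "t" (3): a world point X has camera coordinates R X + t. Camera axes: x right, y down, z forward; pixel columns grow to the right and rows downward; lengths in m; the calibration is good to about 2 mm. A picture is of the moment at which its call begins. There is no depth.
- bot.close_job(): hands the job in; it is judged then, once.
Trained networks look in the newest picture that a camera, given by its name, has taken for a name from the list of things; names that differ only in an ending like _2 or _b are one class to them, and where a whole thing is asked for, a point or a joint stands for the part that bears it (a point fixed in the world has none). Each returns a list of dicts, best first, with "score" (0 to 1); they miss things now and then, are a little off and sometimes report something else, mostly with a low value. They report only what shows in the picture. A call takes as long as a camera call. They do not tell look-alikes from the thing itself.
- bot.outline_of(camera, label): "pixels" (384x512 bool, what is visible of it) and "bbox" ([left, top, right, bottom] in pixels, round what is visible of it).
The state is a dict: "time_s": time; "joint_pos": joint angles; "qd": joint speeds; "joint_efforts": joint torques, N m; "ee_pos": TCP position; "ee_rot": TCP orientation; "wrist_force": force on the tool from outside, world axes, zero at the start; "moment": the same for the moment, N m; "opening": finger opening in m; "grasp_force": force on a finger pad.
Only numpy, scipy, OpenCV 4.12 (cv2) and the standard library are available. Lean on these libraries where they do the work, as an engineer would, in place of code of your own. Each camera call takes 0.05 s, during which the arm holds its last target. There are 200 camera calls.

### The job

Get the flat fish tin ready to be opened with one hand: lay it flat on the bamboo clamping board, lengthwise and centred between the two jaws, and slide the moving jaw up gently until the tin is held snugly, square against the fixed jaw. Then flip the red cam lever over centre until it is fully home, so that the jaw's rod is locked, and leave the other things where they stand.

Things in the scene. Friction and masses are not known exactly. Their poses are not given: they have to be found in the camera images.
- fish_tin: flat rectangular fish tin with rounded corners, blue lid and golden sides, 63 (its x) x 105 (its y) x 25 mm; its sides taper, the foot is 8 mm narrower and shorter than the rim at the top. Origin at the centre of its underside, z up. 0.1 to 0.2 kg. Grip it across the 63 mm width.
- clamp_board: bamboo board 245 (x) x 380 (y) x 18 mm that cannot move, with the clamp on top. Origin at the centre of its underside, z up; y runs along the clamp, from the cam lever towards the fixed jaw. Fixed jaw, moving jaw and rod are centred on x = 0. The grey housing that guides and locks the rod spans x -47 to 37, y -130 to -80 mm and is 33 mm high.
- fixed_jaw: aluminium jaw with a black ribbed rubber pad, screwed to the board. Its pad face is at y = +150 mm of the board and looks to -y; 100 mm wide in x, 36 mm high above the board's top. The bare board in front of it takes the tin. Origin: middle of the board's top, axes as the board's.
- jaw (a joint): travel of the moving jaw (as high and nearly as wide as the fixed one) towards the fixed jaw, 0 to 0.075 m. Its pad face is at y = -15 mm + travel of the board, so the pads are 165 mm - travel apart and the 105 mm tin is snug at about 0.060. It slides with about 2 N of friction, stays where left, and holds against 15 N once the lever is locked.
- jaw_tab (a point): centre of the top of the black finger tab on the moving jaw, 14 mm behind its pad face, axes as the board's. The tab is 46 (x) x 12 (y) mm and stands 19 mm above the jaw, its top 55 mm above the board's top. Pinch it along y from above, or push its back.
- cam_lever (a joint): angle of the red cam lever, 0 to 1.745 rad. At 0 (open) it points to the board's -x, leaning 10 degrees to +y. It turns counter-clockwise seen from above to its stop at 1.745 (closed), parallel to the rod, pointing to the board's -y. Loose up to 0.3, then it takes up to 6 N at lever_pad and springs back if let go; over centre at 1.42 it snaps home and stays.
- lever_pad (a point): point near the end of the cam lever, 72 mm from its pivot, at half its height. The point turns with the lever: its -x points outward along the lever, its +y side is the one to push on, towards its -y. The lever is 10 mm thick (y), 17 mm high and ends 87 mm from the pivot; its underside is 9 mm above the board, its side is pushed with fingertips reaching down beside it.
- lever_pivot (a point): the lever's upright pivot pin at the front of the housing, at half the lever's height (18 mm above the board's top), axes as the board's.
- food_tin: round food tin, 76 mm across, 58 mm high, a bystander that may stand in either of two places left of the board. Origin at the centre of its underside.
- mug_blue: blue mug, 84 mm across, 91 mm high, a bystander. Origin at the centre of its underside.
- fork: steel fork 193 mm long lying to the right of the board, a bystander.
Not all that is in view belongs to the job. Of the things that look like the fish_tin, take the one that is farthest to the robot's left at the start.

How it is judged:
On the way, in this order (a step that is already met when the one before it is completed fails the run):
1. the fish tin lies flat on the board, lengthwise between the jaws, within 18 mm of their middle line and 12 degrees of their direction (z of fish_tin in the frame of clamp_board between 0.012 and 0.026 m and angle between fish_tin's own z axis and vertical below 0.12 rad and x of fish_tin in the frame of clamp_board between -0.018 and 0.018 m and y of fish_tin in the frame of clamp_board between 0.055 and 0.106 m and angle between the y axis of fish_tin and the y axis of clamp_board, either way round below 0.2 rad), for 0.2 s.
2. the moving jaw is slid up: less than about 3 mm of slack along the tin, which lies square against the fixed jaw (z of fish_tin in the frame of clamp_board between 0.012 and 0.026 m and angle between fish_tin's own z axis and vertical below 0.12 rad and x of fish_tin in the frame of clamp_board between -0.018 and 0.018 m and y of fish_tin in the frame of clamp_board between 0.091 and 0.104 m and angle between the y axis of fish_tin and the y axis of clamp_board, either way round below 0.1 rad and value of joint jaw between 0.0568 and 0.066 m), for 0.2 s.
3. the cam lever is flipped over centre to its stop (value of joint cam_lever above 1.66 rad), for 0.2 s.
At the end, for the whole second after the job is handed in: The tin lies flat on the board, lengthwise (within 6 degrees) and within 18 mm of the jaws' middle line, its end within 6 mm of the fixed jaw; less than about 3 mm of slack between the pads (jaw travel 0.0568 to 0.066); lever over centre at its stop (above 1.66 rad); all at rest (all of step 2 and value of joint cam_lever above 1.66 rad and linear speed of fish_tin below 0.01 m/s and velocity of joint cam_lever below 0.1 rad/s and velocity of joint jaw below 0.005 m/s); the robot touches nothing.
It fails at once if the fish tin is tipped by more than 35 degrees (angle between fish_tin's own z axis and vertical above 0.6 rad).
It fails at once if the fish tin is rammed against the fixed jaw with more than 40 N (contact force between fish_tin and fixed_jaw above 40 N).
It fails at once if a bystander (round food tin, blue mug, fork) is shifted by more than 30 mm (distance of any of food_tin, mug_blue, fork from where it was at the start of the episode above 0.03 m).
It also fails if it takes over 67 s, if anything falls off the work surface, if the arm or the gripper's body presses on something with over 40 N, if the wrist force passes 120 N, or if a joint passes its speed limit or range.

## Working session

There is one attempt and no reset: what is moved stays moved. The work goes in short steps, Python scripts to look and compute and a tool call to move; the robot and the scene stay as the last step left them, time stands still between calls to the robot, and variables do not carry over. Pictures are saved under pics/ and viewed, at most 10 in all, crops included, and the job is handed in when it is done.

Besides the shell and the picture viewer there is one more tool, called after "Call:" as name(argument=value, ...), one argument or row to a line, values as JSON. move_arm: Moves the arm, as the interface text tells. Scaled input: -1 to 1 covers 0.5 m each way for a shift and 0.5 rad each way for a turn. Its arguments: {"type":"object","properties":{"plan":{"type":"array","items":{"type":"object","properties":{"offset":{"type":"array","items":{"type":"number","minimum":-1,"maximum":1}},"spin":{"type":"number","minimum":-1,"maximum":1}}}},"claw":{"type":"number"},"newtons":{"type":"number"}},"required":["plan"]}

```bash
mkdir -p pics
cat > h.py <<'E'
import numpy as np, cv2
from rig import bot
from scipy.spatial.transform import Rotation as Rn
def snap(c,name=None):
    s=bot.snapshot(c)
    if name: cv2.imwrite('pics/'+name,s['pixels'][:,:,::-1])
    return s
def ray(s,uv):
    K,R,t=map(np.array,(s['K'],s['R'],s['t']))
    o=-R.T@t; d=R.T@np.linalg.solve(K,[uv[0],uv[1],1]); return o,d/np.linalg.norm(d)
def onz(s,uv,z):
    o,d=ray(s,uv); return o+d*(z-o[2])/d[2]
def tri(pairs):
    A=0;b=0
    for s,uv in pairs:
        o,d=ray(s,uv);P=np.eye(3)-np.outer(d,d);A=A+P;b=b+P@o
    return np.linalg.solve(A,b)
def proj(s,X):
    p=np.array(s['K'])@(np.array(s['R'])@X+s['t']);return p[:2]/p[2]
E
python3 - <<'E'
from h import *
a=snap('top');b=snap('side')
cv2.imwrite('pics/a.png',a['pixels'][:,:,::-1]);cv2.imwrite('pics/b.png',b['pixels'][:,:,::-1])
for c,s in(('top',a),('side',b)):
    print(c,(-np.array(s['R']).T@s['t']).round(3),np.array(s['K']).round(0)[0])
    for l in ['fish_tin','clamp_board','fixed_jaw','jaw','cam_lever','food_tin','mug_blue','fork']:
        for r in bot.outline_of(c,l)[:4]:
            m=r['pixels'];ys,xs=np.nonzero(m);print(l,round(r['score'],2),r['bbox'],xs.mean().round(1),ys.mean().round(1),m.sum())
print(bot.sense())
E
```

```text
top [ 0.371 -0.099  1.029] [347.   0. 254.]
fish_tin 0.92 [265.9, 225.0, 302.7, 255.7] 285.3 238.9 773
fish_tin 0.72 [157.2, 219.4, 195.6, 245.8] 176.2 232.7 789
fish_tin 0.7 [102.4, 196.6, 140.9, 228.5] 122.5 212.2 785
fish_tin 0.58 [219.6, 218.6, 254.4, 252.9] 235.8 235.6 774
clamp_board 0.89 [171.0, 113.5, 305.8, 201.6] 237.9 159.1 10320
fixed_jaw 0.91 [173.2, 135.2, 188.7, 175.4] 180.1 155.8 450
jaw 0.89 [231.4, 141.5, 309.4, 175.5] 260.2 157.5 473
cam_lever 0.74 [346.2, 163.6, 373.5, 225.5] 360.4 195.6 262
cam_lever 0.49 [269.7, 171.0, 278.3, 199.0] 272.5 186.0 132
food_tin 0.94 [93.8, 139.4, 131.7, 166.6] 111.6 150.0 749
mug_blue 0.55 [270.3, 169.0, 277.1, 197.1] 272.5 186.4 91
fork 0.6 [346.2, 163.9, 369.8, 226.1] 359.5 193.3 262
side [ 0.07  -0.936  0.646] [370.   0. 254.]
fish_tin 0.96 [182.8, 211.5, 225.6, 231.7] 204.0 220.9 540
fish_tin 0.91 [171.9, 184.3, 200.1, 205.5] 188.0 194.7 453
fish_tin 0.89 [203.9, 236.3, 230.9, 263.9] 219.7 248.4 669
fish_tin 0.62 [175.2, 162.4, 200.4, 179.8] 188.0 171.5 296
clamp_board 0.7 [214.2, 168.3, 336.2, 247.6] 272.5 206.7 5601
fixed_jaw 
[... 426 characters left out ...]
 233.9] 277.6 201.3 508
{'time_s': 0.9, 'joint_pos': array([ 9.62499372e-01,  2.06580267e-01,  1.54151157e+00,  5.64284448e-06,
        1.39350011e+00, -1.50481857e-01]), 'qd': array([-0.00013112,  0.00155214,  0.0005829 ,  0.00022184, -0.00065656,
       -0.0004347 ]), 'joint_efforts': array([ 8.62892392e-06, -3.70874763e+01, -2.81766754e+01,  6.98266458e-02,
        2.73262284e-02, -1.87626904e-05]), 'ee_pos': array([0.25414154, 0.51578513, 0.21345239]), 'ee_rot': array([-7.12870840e-01, -3.05963867e+00, -4.25916588e-06]), 'wrist_force': array([0.22214347, 0.14797581, 0.31791067]), 'moment': array([ 0.02090909,  0.01393032, -0.01190303]), 'grasp_force': 0.0, 'opening': 0.09389831989096303}
```

View pics/a.png

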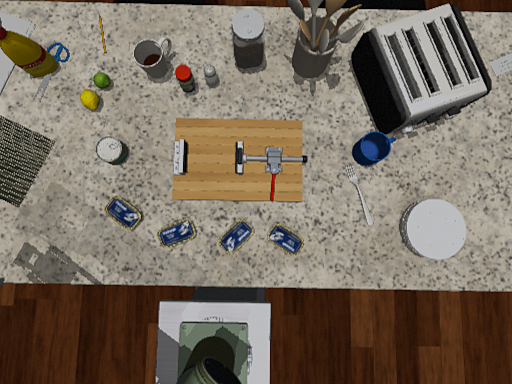

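View pics/b.png

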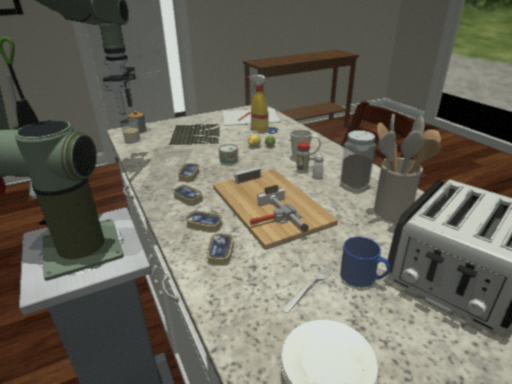

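The top view shows four tins that could be the fish tin, at (122,212), (176,233), (236,236) and (285,239). I choose the leftmost, (122,212), which is (188,171) in the side view. The board is at (238,159). Its fixed jaw is on the left at (180,156), and the red lever points down at (273,186). The food tin is at (112,150), the mug at (373,148) and the fork at (360,195).

```bash
cat > m.py <<'E'
from h import *
a=snap('top');
def rect(m): 
    c=max(cv2.findContours(m.astype(np.uint8),0,1)[0],key=cv2.contourArea); return cv2.boxPoints(cv2.minAreaRect(c))
def best(c,l,k):  # k: sort on x-centroid leftmost
    r=[q for q in bot.outline_of(c,l) if q['score']>.4]; return r
T=min(best('top','fish_tin',0),key=lambda q:q['bbox'][0])
ft=rect(T['pixels']); P=np.array([onz(a,p,.024) for p in ft]); c=P.mean(0)
e=[P[1]-P[0],P[2]-P[1]];e.sort(key=np.linalg.norm);print('tin',c.round(4),[np.linalg.norm(x).round(4) for x in e],'yaw of long',np.degrees(np.arctan2(e[1][1],e[1][0])).round(1))
B=best('top','clamp_board',0)[0];P=np.array([onz(a,p,.018) for p in rect(B['pixels'])]);print('board',P.round(4).tolist(),P.mean(0).round(4),np.degrees(np.arctan2(*(P[2]-P[1])[1::-1])))
b=snap('side')
ts=min(best('side','fish_tin',0),key=lambda q:q['bbox'][1])
def ctr(q): ys,xs=np.nonzero(q['pixels']);return xs.mean(),ys.mean()
print('tin tri',tri([(a,ctr(T)),(b,ctr(ts))]).round(4), 'proj of c in side',proj(b,c),ctr(ts))
F=best('top','fixed_jaw',0)[0];F2=best('side','fixed_jaw',0)
print('fj',[tri([(a,ctr(F)),(b,ctr(q))]).round(4) for q in F2])
# red lever
for s in(a,b):
    h=cv2.cvtColor(s['pixels'],cv2.COLOR_RGB2HSV);m=((h[...,0]<6)|(h[...,0]>174))&(h[...,1]>150)&(h[...,2]>80)
    n,l,st,ce=cv2.connectedComponentsWithStats(m.astype(np.uint8));print([(x[:5].tolist(),y.round(1).tolist()) for x,y in zip(st[1:],ce[1:]) if x[4]>25])
A=a['pixels'][:,:,::-1]
c1=cv2.resize(A[110:210,160:320],None,fx=4.5,fy=4.5,interpolation=cv2.INTER_CUBIC)
cv2.imwrite('pics/c.png',c1)
c2=cv2.resize(A[190:260,90:210],None,fx=6,fy=6,interpolation=cv2.INTER_CUBIC);cv2.imwrite('pics/d.png',c2)
E
python3 m.py
```

```text
tin [0.3998 0.2704 0.024 ] [np.float64(0.0637), np.float64(0.1101)] yaw of long -128.1
board [[0.4388, 0.1316, 0.018], [0.69, 0.1396, 0.018], [0.6919, -0.2673, 0.018], [0.4399, -0.2629, 0.018]] [ 0.5651 -0.0648  0.018 ] -89.73415585197505
tin tri [0.4003 0.2747 0.0102] proj of c in side [187.89461952 168.77070911] (np.float64(188.1089108910891), np.float64(171.5742574257426))
fj [array([0.5657, 0.1105, 0.0318])]
[([175, 65, 16, 15, 182], [182.5, 72.0]), ([270, 174, 5, 27, 65], [272.2, 186.4])]
[([299, 143, 10, 4, 34], [303.5, 144.4]), ([251, 215, 23, 6, 40], [262.0, 217.6])]
```

View pics/c.png

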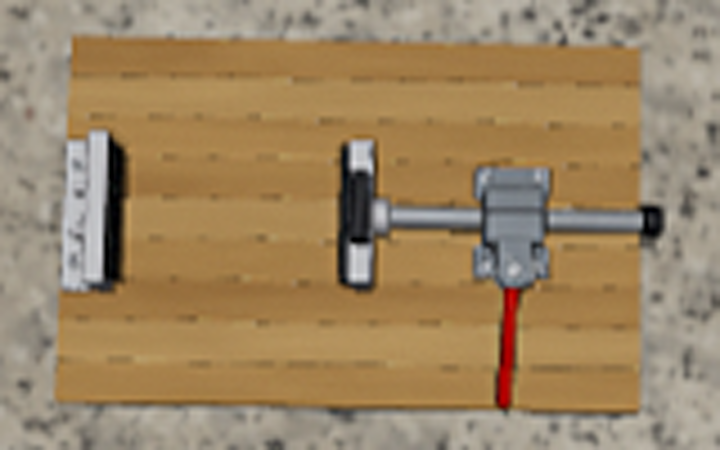

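View pics/d.png

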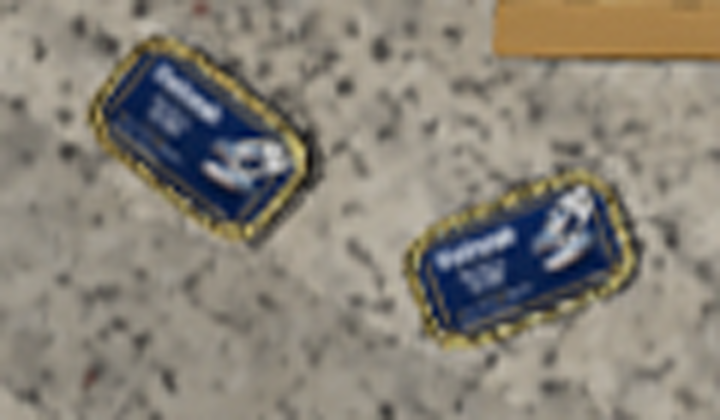

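The board crop shows the board's corners at (176,118), (302,120), (302,201) and (172,199) px. The tab centre is at about (239.5,156), the pivot pin at (274,169.5), and the lever tip at (272,200). The tin crop shows the chosen tin flat, lid up, at (123,212), with its neighbour at (176,233).

```bash
cat > fit.py <<'E'
from h import *
from scipy.optimize import least_squares
a=snap('top');b=snap('side')
cr=lambda u,v:np.array([160+u/4.5-.4,110+v/4.5-.4])
pts=[((.1225,.19,.018),cr(72,36)),((.1225,-.19,.018),cr(640,47)),((-.1225,-.19,.018),cr(640,411)),((-.1225,.19,.018),cr(56,402)),
((0,-.029,.073),cr(358,206)),((.05,.15,.054),cr(123,143)),((-.05,.15,.054),cr(118,289))]
def W(p,X): c,s=np.cos(p[2]),np.sin(p[2]);return np.array([p[0]+c*X[0]-s*X[1],p[1]+s*X[0]+c*X[1],X[2]])
f=lambda p:np.concatenate([proj(a,W(p,X))-u for X,u in pts])
r=least_squares(f,[.565,-.065,0]);p=r.x;print('board',p.round(4),'yaw deg',np.degrees(p[2]).round(2));print(r.fun.reshape(-1,2).round(1))
# full tin model: rim hull pixels
q=onz(a,cr(514,268),.018+.03);print('pivot w',q.round(4));c,s=np.cos(p[2]),np.sin(p[2]);d=q[:2]-p[:2];print('pivot board',(c*d[0]+s*d[1]).round(4),(-s*d[0]+c*d[1]).round(4))
e=onz(a,cr(503,408),.018+.026);print('lever tip',e.round(4))
# height checks in side view
A=b['pixels'][:,:,::-1].copy()
for X in [x for x,_ in pts]:
    u=proj(b,W(p,X)); cv2.circle(A,tuple(np.round(u*16).astype(int)),16*1,(0,255,0),-1,shift=4)
for X in (q,e,np.array([.3998,.2704,.024])):
    u=proj(b,X); cv2.circle(A,tuple(np.round(u*16).astype(int)),16*1,(255,0,255),-1,shift=4)
cv2.imwrite('pics/e.png',cv2.resize(A[140:260,160:350],None,fx=4,fy=4,interpolation=cv2.INTER_CUBIC))
# tin refine: blue+gold hull by colour in top
P=a['pixels'][190:235,95:150];h=cv2.cvtColor(P,cv2.COLOR_RGB2HSV)
m=(h[...,1]>90).astype(np.uint8);n,l,st,ce=cv2.connectedComponentsWithStats(m);i=1+st[1:,4].argmax()
R=cv2.minAreaRect(np.argwhere(l==i)[:,::-1].astype(np.float32));bx=cv2.boxPoints(R)+[95,190];Q=np.array([onz(a,x,.024) for x in bx]);print('tin',Q.mean(0).round(4),[np.linalg.norm(Q[k+1]-Q[k]).round(4) for k in(0,1)],[np.degrees(np.arctan2(*(Q[k+1]-Q[k])[1::-1])).round(1) for k in (0,1)])
print('start tool axes',Rn.from_rotvec(bot.sense()['ee_rot']).as_matrix().round(3))
E
python3 fit.py
```

```text
board [ 0.5626 -0.0551  0.0095] yaw deg 0.54
[[-1.1  0.7]
 [-0.9 -0.1]
 [-0.3  0.4]
 [-0.9  1. ]
 [ 7.6  0.3]
 [-2.2 -2.2]
 [-2.4 -0.2]]
pivot w [ 0.5305 -0.1621  0.048 ]
pivot board -0.0332 -0.1068
lever tip [ 0.4414 -0.1566  0.044 ]
tin [0.3988 0.2695 0.024 ] [np.float64(0.0623), np.float64(0.1057)] [np.float64(-35.5), np.float64(-126.6)]
start tool axes [[-0.897  0.442 -0.   ]
 [ 0.442  0.897 -0.   ]
 [ 0.    -0.    -1.   ]]
```

View pics/e.png

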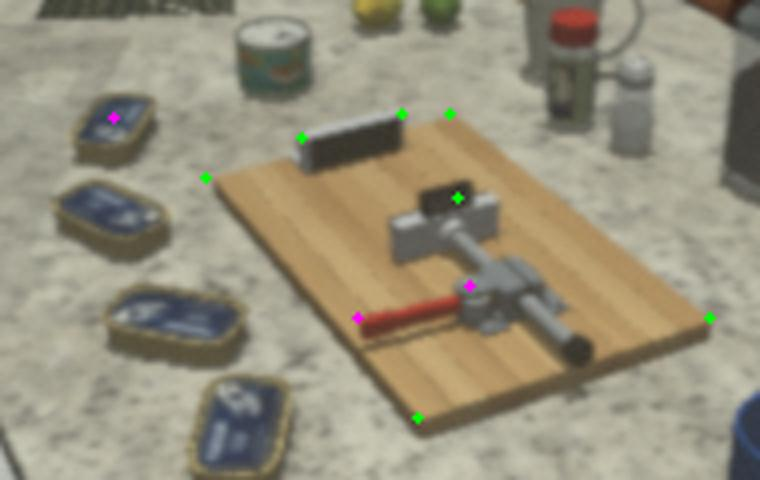

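```bash
cat >> fit.py <<'E'
print('----')
sc=lambda u,v:np.array([160+u/4-.4,140+v/4-.4])
tops=[(x,u) for i,(x,u) in enumerate(pts) if i!=4]
sides=[((.1225,.19,.018),sc(452,112)),((.1225,-.19,.018),sc(712,318)),((-.1225,-.19,.018),sc(421,425)),((-.1225,.19,.018),sc(208,178)),((.05,.15,.054),sc(404,117)),((-.05,.15,.054),sc(304,145))]
tt=cr(358,206);ts=sc(448,186)
def g(p):
    T=(0,-.029+p[3],.073);o=[proj(a,W(p,X))-u for X,u in tops+[(T,tt)]]+[proj(b,W(p,X))-u for X,u in sides+[(T,ts)]]
    return np.concatenate(o)
r=least_squares(g,[.565,-.055,0,.02],loss='soft_l1');p=r.x;print('board,jaw',p.round(4));print(r.fun.reshape(-1,2).round(1).tolist())
print('tab tri',tri([(a,tt),(b,ts)]).round(4));print('pivot tri',tri([(a,cr(514,268)),(b,sc(470,284))]).round(4),'tip',tri([(a,cr(503,408)),(b,sc(363,323))]).round(4))
print('target tin (y=.080)',W(p,(0,.085,.018)).round(4),'tab',W(p,(0,-.029+p[3],.073)).round(4))
E
python3 fit.py|sed '1,/----/d'
```

```text
board,jaw [ 0.5632 -0.0588  0.0101  0.0241]
[[0.1, 0.6], [0.4, -0.2], [1.0, 0.2], [0.4, 0.9], [-0.9, -2.3], [-1.0, -0.3], [0.3, 0.1], [0.3, 0.7], [0.2, 0.5], [0.1, -0.9], [0.1, -0.0], [0.3, -0.6], [-0.5, -1.0], [-1.1, 0.0]]
tab tri [ 0.5653 -0.0635  0.0721]
pivot tri [ 0.5304 -0.1621  0.0493] tip [ 0.4434 -0.1575  0.0405]
target tin (y=.080) [0.5623 0.0261 0.018 ] tab [ 0.5632 -0.0638  0.073 ]
```

Call:
move_arm(
  plan=[
    {"offset": [-0.06, -0.04, 0.02], "spin": 0.15},
    {"offset": [-0.14, -0.09, 0.04], "spin": 0.35},
    {"offset": [-0.22, -0.145, 0.06], "spin": 0.55},
    {"offset": [-0.3, -0.2, 0.08], "spin": 0.75},
    {"offset": [-0.38, -0.25, 0.1], "spin": 0.9},
    {"offset": [-0.44, -0.29, 0.12], "spin": 1},
    {"offset": [-0.478, -0.313, 0.126], "spin": 1},
    {"offset": [-0.478, -0.313, 0.126], "spin": 1},
    {"offset": [-0.478, -0.313, 0.126], "spin": 1},
    {"offset": [-0.478, -0.313, 0.126], "spin": 1},
  ],
  claw=-1,
  newtons=15,
)

```text
time_s: 2.7
ee_pos: [0.399, 0.2707, 0.1508]
ee_rot: [1.446, 2.789, 0.001]
wrist_force: [0.2, -0.5, -1.3]
opening: 0.094
grasp_force: 0.0
```

Call:
move_arm(
  plan=[
    {"offset": [0, 0, 0], "spin": 0.2},
    {"offset": [0, 0, 0], "spin": 0.5},
    {"offset": [0, 0, 0], "spin": 0.8},
    {"offset": [0, 0, 0], "spin": 1},
    {"offset": [0, 0, 0], "spin": 1},
    {"offset": [0, 0, 0], "spin": 1},
    {"offset": [0, 0, 0], "spin": 1},
    {"offset": [0, 0, 0], "spin": 1},
    {"offset": [0, 0, 0], "spin": 1},
    {"offset": [0, 0, 0], "spin": 1},
  ],
)

```text
time_s: 3.95
ee_pos: [0.3994, 0.2697, 0.1504]
ee_rot: [-2.093, -2.343, -0.0]
wrist_force: [-1.3, -0.1, 1.0]
opening: 0.0938
grasp_force: 0.0
```

Call:
move_arm(
  plan=[
    {"offset": [0, 0, 0], "spin": 0.2},
    {"offset": [0, 0, 0], "spin": 0.5},
    {"offset": [0, 0, 0], "spin": 0.8},
    {"offset": [0, 0, 0], "spin": 1},
    {"offset": [0, 0, 0], "spin": 1},
    {"offset": [0, 0, 0], "spin": 1},
    {"offset": [0, 0, 0], "spin": 1},
    {"offset": [0, 0, 0], "spin": 1},
    {"offset": [0, 0, 0], "spin": 1},
    {"offset": [0, 0, 0], "spin": 1},
  ],
)

```text
time_s: 5.2
ee_pos: [0.3994, 0.2698, 0.1505]
ee_rot: [-2.607, -1.753, -0.0]
wrist_force: [0.4, 0.5, 0.1]
opening: 0.0938
grasp_force: 0.0
```

```bash
cat > go.py <<'E'
import sys
from h import *
# usage: go.py x y z yawdeg_of_tool_y  -> units
x,y,z,w=map(float,sys.argv[1:5]);s=bot.sense();R=Rn.from_rotvec(s['ee_rot']).as_matrix()
cur=np.degrees(np.arctan2(R[1,1],R[0,1]));d=(w-cur+180)%360-180
print('t',s['time_s'],'pos',s['ee_pos'].round(4),'yaw',cur.round(2),'F',s['wrist_force'].round(1),'open',s['opening'].round(4),'grip',s['grasp_force'],'q6',s['joint_pos'][5].round(2))
print('offset',(R.T@(np.array([x,y,z])-s['ee_pos'])/.5).round(4),'spin',(-np.radians(d)/.5).round(4))
E
python3 go.py .399 .27 .013 -37.3
```

```text
Traceback (most recent call last):
  File "go.py", line 6, in <module>
    print('t',s['time_s'],'pos',s['ee_pos'].round(4),'yaw',cur.round(2),'F',s['wrist_force'].round(1),'open',s['opening'].round(4),'grip',s['grasp_force'],'q6',s['joint_pos'][5].round(2))
                                                                                                             ^^^^^^^^^^^^^^^^^^
AttributeError: 'float' object has no attribute 'round'
```

Call:
move_arm(
  plan=[
    {"offset": [0, 0, 0.03], "spin": 0.2},
    {"offset": [0, 0, 0.07], "spin": 0.4},
    {"offset": [0, 0, 0.11], "spin": 0.53},
    {"offset": [0, 0, 0.15], "spin": 0.53},
    {"offset": [0, 0, 0.19], "spin": 0.53},
    {"offset": [0, 0, 0.23], "spin": 0.53},
    {"offset": [0, 0, 0.26], "spin": 0.53},
    {"offset": [0, 0, 0.275], "spin": 0.53},
    {"offset": [0, 0, 0.275], "spin": 0.53},
    {"offset": [0, 0, 0.275], "spin": 0.53},
  ],
)

```text
time_s: 6.45
ee_pos: [0.4, 0.2701, 0.0136]
ee_rot: [2.816, 1.393, 0.002]
wrist_force: [0.7, -0.6, 0.1]
opening: 0.0941
grasp_force: 0.0
```

```bash
sed -i "s/s\['opening'\].round(4)/round(s['opening'],4)/" go.py; python3 go.py .399 .27 .013 -37.3
python3 - <<'E'
from h import *
a=snap('top');b=snap('side')
A=cv2.resize(a['pixels'][170:250,80:180,::-1],None,fx=4,fy=4);B=cv2.resize(b['pixels'][130:210,150:250,::-1],None,fx=4,fy=4)
cv2.imwrite('pics/f.png',np.hstack([A,B]))
E
```

```text
t 6.45 pos [0.4    0.2701 0.0136] yaw -37.36 F [ 0.7 -0.6  0.1] open 0.0941 grip 0.0 q6 1.07
offset [-0.0014 -0.0015  0.0012] spin -0.002
```

View pics/f.png

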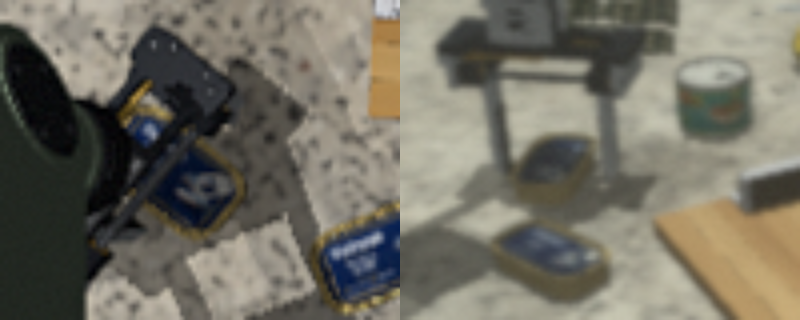

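The open fingers straddle the chosen tin, visible at crop left (190,180) and right (555,170). I'll close now.

Call:
move_arm(
  plan=[
    {"offset": [0, 0, 0], "spin": 0},
    {"offset": [0, 0, 0], "spin": 0},
    {"offset": [0, 0, 0], "spin": 0},
    {"offset": [0, 0, 0], "spin": 0},
    {"offset": [0, 0, 0], "spin": 0},
    {"offset": [0, 0, 0], "spin": 0},
    {"offset": [0, 0, 0], "spin": 0},
    {"offset": [0, 0, 0], "spin": 0},
    {"offset": [0, 0, 0], "spin": 0},
    {"offset": [0, 0, 0], "spin": 0},
  ],
  claw=1,
  newtons=20,
)

```text
time_s: 7.8
ee_pos: [0.3993, 0.2698, 0.0129]
ee_rot: [-2.816, -1.393, 0.0]
wrist_force: [-1.4, 0.2, 2.1]
opening: 0.0596
grasp_force: 20.0
```

Call:
move_arm(
  plan=[
    {"offset": [0, 0, -0.02], "spin": 0},
    {"offset": [0, 0, -0.05], "spin": 0},
    {"offset": [0, 0, -0.08], "spin": 0},
    {"offset": [0, 0, -0.12], "spin": 0},
    {"offset": [0, 0, -0.16], "spin": 0},
    {"offset": [0, 0, -0.2], "spin": 0},
    {"offset": [0, 0, -0.23], "spin": 0},
    {"offset": [0, 0, -0.24], "spin": 0},
    {"offset": [0, 0, -0.24], "spin": 0},
    {"offset": [0, 0, -0.24], "spin": 0},
  ],
)

```text
time_s: 9.05
ee_pos: [0.3987, 0.2695, 0.1321]
ee_rot: [-2.816, -1.393, 0.003]
wrist_force: [0.3, 0.3, -1.0]
opening: 0.0597
grasp_force: 20.0
```

```bash
python3 go.py .5624 .0212 .133 0.6
python3 - <<'E'
from h import *
a=snap('top');b=snap('side')
A=cv2.resize(a['pixels'][170:250,80:180,::-1],None,fx=4,fy=4);B=cv2.resize(b['pixels'][90:190,150:250,::-1],None,fx=4,fy=4)[:320]
cv2.imwrite('pics/g.png',np.hstack([A,B]))
E
```

```text
t 9.05 pos [0.3987 0.2695 0.1321] yaw -37.36 F [ 0.3  0.3 -1. ] open 0.0597 grip 19.991780295968056 q6 1.07
offset [-0.196   0.5616 -0.002 ] spin -1.325
```

View pics/g.png

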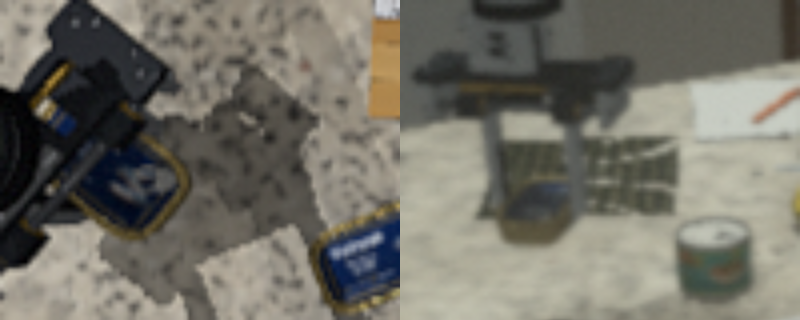

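Call:
move_arm(
  plan=[
    {"offset": [-0.02, 0.06, 0], "spin": -0.15},
    {"offset": [-0.05, 0.14, 0], "spin": -0.3},
    {"offset": [-0.08, 0.23, 0], "spin": -0.5},
    {"offset": [-0.11, 0.32, 0], "spin": -0.7},
    {"offset": [-0.14, 0.41, 0], "spin": -0.85},
    {"offset": [-0.17, 0.49, 0], "spin": -1},
    {"offset": [-0.19, 0.54, 0], "spin": -1},
    {"offset": [-0.196, 0.562, 0], "spin": -1},
    {"offset": [-0.196, 0.562, 0], "spin": -1},
    {"offset": [-0.196, 0.562, 0], "spin": -1},
  ],
)

```text
time_s: 10.4
ee_pos: [0.5625, 0.0225, 0.1326]
ee_rot: [-2.382, -2.047, 0.001]
wrist_force: [1.2, -0.2, -1.4]
opening: 0.0596
grasp_force: 20.0
```

```bash
python3 go.py .5624 .0212 .0315 0.6
```

```text
t 10.4 pos [0.5625 0.0225 0.1326] yaw -8.65 F [ 1.2 -0.2 -1.4] open 0.0596 grip 19.991995096206665 q6 0.04
offset [-0.0026  0.0005  0.2022] spin -0.3229
```

Call:
move_arm(
  plan=[
    {"offset": [-0.002, 0, 0.02], "spin": -0.15},
    {"offset": [-0.002, 0, 0.05], "spin": -0.32},
    {"offset": [-0.002, 0, 0.09], "spin": -0.32},
    {"offset": [-0.002, 0, 0.13], "spin": -0.32},
    {"offset": [-0.002, 0, 0.16], "spin": -0.32},
    {"offset": [-0.002, 0, 0.18], "spin": -0.32},
    {"offset": [-0.002, 0, 0.19], "spin": -0.32},
    {"offset": [-0.002, 0, 0.198], "spin": -0.32},
    {"offset": [-0.002, 0, 0.202], "spin": -0.32},
    {"offset": [-0.002, 0, 0.202], "spin": -0.32},
  ],
)

```text
time_s: 11.65
ee_pos: [0.5633, 0.0203, 0.0322]
ee_rot: [2.212, 2.23, 0.0]
wrist_force: [-0.3, 0.1, -1.4]
opening: 0.0597
grasp_force: 20.0
```

```bash
python3 go.py .5624 .0212 .0305 0.6
```

```text
t 11.65 pos [0.5633 0.0203 0.0322] yaw 0.46 F [-0.3  0.1 -1.4] open 0.0597 grip 19.9918395280838 q6 -0.13
offset [ 0.0018 -0.0018  0.0033] spin -0.005
```

Call:
move_arm(
  plan=[
    {"offset": [0, 0, 0.002], "spin": 0},
    {"offset": [0, 0, 0.003], "spin": 0},
    {"offset": [0, 0, 0.003], "spin": 0},
    {"offset": [0, 0, 0.003], "spin": 0},
    {"offset": [0, 0, 0.003], "spin": 0},
    {"offset": [0, 0, 0.003], "spin": 0},
    {"offset": [0, 0, 0.003], "spin": 0},
    {"offset": [0, 0, 0.003], "spin": 0},
    {"offset": [0, 0, 0.003], "spin": 0},
    {"offset": [0, 0, 0.003], "spin": 0},
  ],
)

```text
time_s: 12.9
ee_pos: [0.5636, 0.0203, 0.0314]
ee_rot: [2.212, 2.23, 0.001]
wrist_force: [-2.6, 0.4, 4.6]
opening: 0.0597
grasp_force: 20.0
```

Call:
move_arm(
  plan=[
    {"offset": [0, 0, 0.003], "spin": 0},
    {"offset": [0, 0, 0.003], "spin": 0},
    {"offset": [0, 0, 0.003], "spin": 0},
    {"offset": [0, 0, 0.003], "spin": 0},
    {"offset": [0, 0, 0.003], "spin": 0},
    {"offset": [0, 0, 0.003], "spin": 0},
    {"offset": [0, 0, 0.003], "spin": 0},
    {"offset": [0, 0, 0.003], "spin": 0},
    {"offset": [0, 0, 0.003], "spin": 0},
    {"offset": [0, 0, 0.003], "spin": 0},
  ],
  claw=-1,
)

```text
time_s: 14.15
ee_pos: [0.5631, 0.0204, 0.0289]
ee_rot: [-2.213, -2.23, 0.0]
wrist_force: [0.6, -0.1, -0.4]
opening: 0.0941
grasp_force: 0.0
```

Call:
move_arm(
  plan=[
    {"offset": [0, 0, -0.02], "spin": 0},
    {"offset": [0, 0, -0.06], "spin": 0},
    {"offset": [0, 0, -0.1], "spin": 0},
    {"offset": [0, 0, -0.15], "spin": 0},
    {"offset": [0, 0, -0.2], "spin": 0},
    {"offset": [0, 0, -0.24], "spin": 0},
    {"offset": [0, 0, -0.26], "spin": 0},
    {"offset": [0, 0, -0.26], "spin": 0},
    {"offset": [0, 0, -0.26], "spin": 0},
    {"offset": [0, 0, -0.26], "spin": 0},
  ],
)

```text
time_s: 15.4
ee_pos: [0.5623, 0.0205, 0.1578]
ee_rot: [-2.211, -2.229, 0.002]
wrist_force: [-0.2, 0.2, 0.1]
opening: 0.094
grasp_force: 0.0
```

```bash
python3 go.py .563 -.064 .0305 90
python3 - <<'E'
from h import *
a=snap('top');b=snap('side')
A=cv2.resize(a['pixels'][110:210,160:310,::-1],None,fx=4,fy=4);B=cv2.resize(b['pixels'][140:240,200:350,::-1],None,fx=4,fy=4)
cv2.imwrite('pics/i.png',cv2.resize(np.vstack([A,B]),None,fx=.75,fy=.75))
E
```

```text
t 15.4 pos [0.5623 0.0205 0.1578] yaw 0.46 F [-0.2  0.2  0.1] open 0.094 grip 0.0 q6 -0.13
offset [-0.169   0.0005  0.2545] spin -3.1256
```

View pics/i.png

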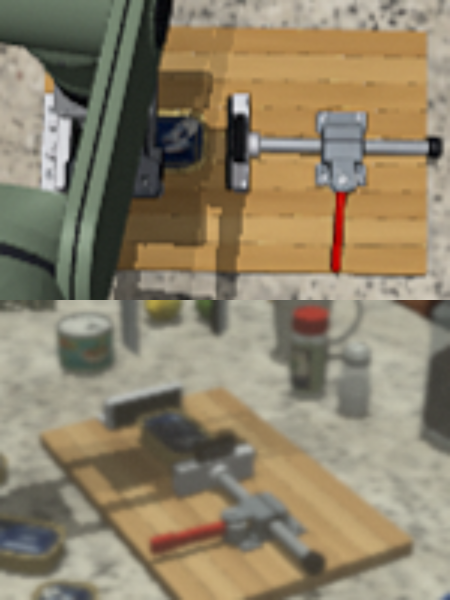

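The tin lies flat between the jaws, at panel (180,140) in the top view and (175,430) in the side view. Next I close the fingers and push the back of the tab.

Call:
move_arm(
  plan=[
    {"offset": [-0.05, 0, 0], "spin": 0},
    {"offset": [-0.13, 0, 0], "spin": 0},
    {"offset": [-0.2, 0, 0], "spin": 0},
    {"offset": [-0.23, 0, 0], "spin": 0},
    {"offset": [-0.23, 0, 0.03], "spin": 0},
    {"offset": [-0.23, 0, 0.08], "spin": 0},
    {"offset": [-0.23, 0, 0.13], "spin": 0},
    {"offset": [-0.23, 0, 0.17], "spin": 0},
    {"offset": [-0.23, 0, 0.183], "spin": 0},
    {"offset": [-0.23, 0, 0.183], "spin": 0},
  ],
  claw=1,
)

```text
time_s: 16.75
ee_pos: [0.5635, -0.0935, 0.0667]
ee_rot: [-2.21, -2.23, 0.001]
wrist_force: [0.3, 0.1, 0.2]
opening: 0.0008
grasp_force: 0.0
```

```bash
python3 go.py .563 -.0418 .066 .6
```

```text
t 16.75 pos [ 0.5635 -0.0935  0.0667] yaw 0.51 F [0.3 0.1 0.2] open 0.0008 grip 0.0 q6 -0.33
offset [ 0.1035 -0.      0.0014] spin -0.003
```

Call:
move_arm(
  plan=[
    {"offset": [0.01, 0, 0], "spin": 0},
    {"offset": [0.02, 0, 0], "spin": 0},
    {"offset": [0.03, 0, 0], "spin": 0},
    {"offset": [0.038, 0, 0], "spin": 0},
    {"offset": [0.046, 0, 0], "spin": 0},
    {"offset": [0.054, 0, 0], "spin": 0},
    {"offset": [0.062, 0, 0], "spin": 0},
    {"offset": [0.07, 0, 0], "spin": 0},
    {"offset": [0.076, 0, 0], "spin": 0},
    {"offset": [0.08, 0, 0], "spin": 0},
  ],
)

```text
time_s: 18.0
ee_pos: [0.564, -0.0546, 0.0675]
ee_rot: [2.212, 2.23, 0.0]
wrist_force: [1.3, -2.2, 0.8]
opening: 0.0006
grasp_force: 1.1
```

Call:
move_arm(
  plan=[
    {"offset": [0.001, 0, 0], "spin": 0},
    {"offset": [0.002, 0, 0], "spin": 0},
    {"offset": [0.003, 0, 0], "spin": 0},
    {"offset": [0.004, 0, 0], "spin": 0},
    {"offset": [0.005, 0, 0], "spin": 0},
    {"offset": [0.006, 0, 0], "spin": 0},
    {"offset": [0.007, 0, 0], "spin": 0},
    {"offset": [0.008, 0, 0], "spin": 0},
    {"offset": [0.009, 0, 0], "spin": 0},
    {"offset": [0.01, 0, 0], "spin": 0},
  ],
)

```text
time_s: 19.25
ee_pos: [0.5637, -0.0496, 0.0674]
ee_rot: [-2.213, -2.23, 0.0]
wrist_force: [0.7, -1.8, 0.7]
opening: 0.0004
grasp_force: 1.1
```

Call:
move_arm(
  plan=[
    {"offset": [0.001, 0, 0], "spin": 0},
    {"offset": [0.002, 0, 0], "spin": 0},
    {"offset": [0.003, 0, 0], "spin": 0},
    {"offset": [0.004, 0, 0], "spin": 0},
    {"offset": [0.005, 0, 0], "spin": 0},
    {"offset": [0.006, 0, 0], "spin": 0},
    {"offset": [0.007, 0, 0], "spin": 0},
    {"offset": [0.008, 0, 0], "spin": 0},
    {"offset": [0.008, 0, 0], "spin": 0},
    {"offset": [0.008, 0, 0], "spin": 0},
  ],
)

```text
time_s: 20.5
ee_pos: [0.5635, -0.0455, 0.0674]
ee_rot: [-2.212, -2.23, 0.0]
wrist_force: [0.5, -2.1, 0.8]
opening: 0.0003
grasp_force: 0.9
```

Call:
move_arm(
  plan=[
    {"offset": [0.001, 0, 0], "spin": 0},
    {"offset": [0.001, 0, 0], "spin": 0},
    {"offset": [0.002, 0, 0], "spin": 0},
    {"offset": [0.002, 0, 0], "spin": 0},
    {"offset": [0.003, 0, 0], "spin": 0},
    {"offset": [0.003, 0, 0], "spin": 0},
    {"offset": [0.004, 0, 0], "spin": 0},
    {"offset": [0.004, 0, 0], "spin": 0},
    {"offset": [0.004, 0, 0], "spin": 0},
    {"offset": [0.004, 0, 0], "spin": 0},
  ],
)

```text
time_s: 21.75
ee_pos: [0.5635, -0.0435, 0.0674]
ee_rot: [-2.212, -2.23, 0.0]
wrist_force: [1.1, -1.7, -0.3]
opening: 0.0004
grasp_force: 0.9
```

Call:
move_arm(
  plan=[
    {"offset": [0.001, 0, 0], "spin": 0},
    {"offset": [0.001, 0, 0], "spin": 0},
    {"offset": [0.002, 0, 0], "spin": 0},
    {"offset": [0.002, 0, 0], "spin": 0},
    {"offset": [0.003, 0, 0], "spin": 0},
    {"offset": [0.003, 0, 0], "spin": 0},
    {"offset": [0.004, 0, 0], "spin": 0},
    {"offset": [0.004, 0, 0], "spin": 0},
    {"offset": [0.004, 0, 0], "spin": 0},
    {"offset": [0.004, 0, 0], "spin": 0},
  ],
)

```text
time_s: 23.0
ee_pos: [0.5635, -0.0415, 0.0674]
ee_rot: [-2.212, -2.23, 0.0]
wrist_force: [0.4, -0.8, -0.0]
opening: 0.0004
grasp_force: 0.9
```

```bash
python3 go.py .563 -.0418 .066 .6
python3 - <<'E'
from h import *
a=snap('top');b=snap('side')
A=cv2.resize(a['pixels'][110:210,160:310,::-1],None,fx=4,fy=4);B=cv2.resize(b['pixels'][160:235,210:310,::-1],None,fx=6,fy=6,interpolation=cv2.INTER_CUBIC)
cv2.imwrite('pics/j.png',B)
E
```

```text
t 23.0 pos [ 0.5635 -0.0415  0.0674] yaw 0.46 F [ 0.4 -0.8 -0. ] open 0.0004 grip 0.8691912330687046 q6 -0.23
offset [-0.0005 -0.001   0.0028] spin -0.005
```

View pics/j.png

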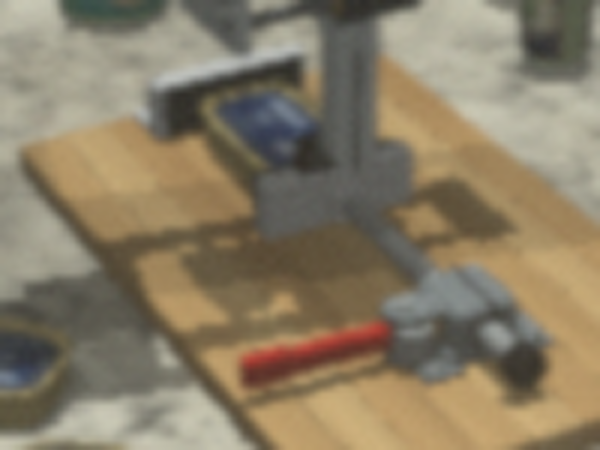

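The tin is almost at the fixed pad (around (210,110)), and the lever is still open. I keep pushing in small steps.

Call:
move_arm(
  plan=[
    {"offset": [0.001, 0, 0], "spin": 0},
    {"offset": [0.001, 0, 0], "spin": 0},
    {"offset": [0.002, 0, 0], "spin": 0},
    {"offset": [0.002, 0, 0], "spin": 0},
    {"offset": [0.003, 0, 0], "spin": 0},
    {"offset": [0.003, 0, 0], "spin": 0},
    {"offset": [0.004, 0, 0], "spin": 0},
    {"offset": [0.004, 0, 0], "spin": 0},
    {"offset": [0.004, 0, 0], "spin": 0},
    {"offset": [0.004, 0, 0], "spin": 0},
  ],
)

```text
time_s: 24.35
ee_pos: [0.5635, -0.0411, 0.0674]
ee_rot: [2.211, 2.229, -0.003]
wrist_force: [-0.8, -7.4, -0.2]
opening: 0.0006
grasp_force: 3.6
```

```bash
python3 go.py .563 -.0418 .066 .6
```

```text
t 24.35 pos [ 0.5635 -0.0411  0.0674] yaw 0.46 F [-0.8 -7.4 -0.2] open 0.0006 grip 3.6073847115039825 q6 -0.23
offset [-0.0014 -0.0011  0.0029] spin -0.0047
```

Call:
move_arm(
  plan=[
    {"offset": [-0.02, 0, 0], "spin": 0},
    {"offset": [-0.04, 0, 0], "spin": 0},
    {"offset": [-0.04, 0, -0.04], "spin": 0},
    {"offset": [-0.05, -0.02, -0.08], "spin": 0},
    {"offset": [-0.08, -0.08, -0.1], "spin": 0},
    {"offset": [-0.12, -0.15, -0.1], "spin": 0},
    {"offset": [-0.16, -0.19, -0.1], "spin": 0},
    {"offset": [-0.177, -0.2, -0.1], "spin": 0},
    {"offset": [-0.177, -0.2, -0.1], "spin": 0},
    {"offset": [-0.177, -0.2, -0.1], "spin": 0},
  ],
)

```text
time_s: 25.6
ee_pos: [0.4651, -0.1286, 0.1176]
ee_rot: [2.212, 2.231, 0.001]
wrist_force: [-0.0, 0.3, 0.4]
opening: 0.0007
grasp_force: 0.0
```

```bash
python3 go.py .464 -.128 .038 .6
cat > lev.py <<'E'
from h import *
a=snap('top');b=snap('side')
for s in(a,b):
    h=cv2.cvtColor(s['pixels'],cv2.COLOR_RGB2HSV);m=((h[...,0]<6)|(h[...,0]>174))&(h[...,1]>150)&(h[...,2]>80)
    n,l,st,ce=cv2.connectedComponentsWithStats(m.astype(np.uint8));print([(x[:5].tolist(),y.round(1).tolist()) for x,y in zip(st[1:],ce[1:]) if x[4]>25])
E
python3 lev.py
python3 - <<'E'
from h import *
a=snap('top')
cv2.imwrite('pics/k.png',cv2.resize(a['pixels'][110:210,160:310,::-1],None,fx=5,fy=5,interpolation=cv2.INTER_CUBIC))
p=np.array([.5304,-.163]);prev=None
for t in [0,6,20,35,50,65,80,90,100,103]:
    al=np.radians(170.6+t);u=np.array([np.cos(al),np.sin(al)]);n=np.array([np.sin(al),-np.cos(al)])
    off=.005+abs(n[0])*.0125+abs(n[1])*.008
    c=p+u*.066+n*off;print(t,c.round(4),'units tool(x=dy,y=dx) from start:',((c[1]+.128)/.5).round(3),((c[0]-.464)/.5).round(3))
E
```

```text
t 25.6 pos [ 0.4651 -0.1286  0.1176] yaw 0.48 F [-0.   0.3  0.4] open 0.0007 grip 0.0 q6 -0.46
offset [ 0.0011 -0.0023  0.1591] spin -0.0042
[([175, 65, 16, 15, 184], [182.5, 72.0])]
[([299, 143, 10, 4, 36], [303.5, 144.5])]
0 [ 0.4677 -0.1375] units tool(x=dy,y=dx) from start: -0.019 0.007
6 [ 0.4653 -0.1454] units tool(x=dy,y=dx) from start: -0.035 0.003
20 [ 0.4627 -0.1602] units tool(x=dy,y=dx) from start: -0.064 -0.003
35 [ 0.4633 -0.1756] units tool(x=dy,y=dx) from start: -0.095 -0.001
50 [ 0.4678 -0.1914] units tool(x=dy,y=dx) from start: -0.127 0.008
65 [ 0.4767 -0.2063] units tool(x=dy,y=dx) from start: -0.157 0.025
80 [ 0.4901 -0.2188] units tool(x=dy,y=dx) from start: -0.182 0.052
90 [ 0.5012 -0.2251] units tool(x=dy,y=dx) from start: -0.194 0.074
100 [ 0.5135 -0.2292] units tool(x=dy,y=dx) from start: -0.202 0.099
103 [ 0.5166 -0.23  ] units tool(x=dy,y=dx) from start: -0.204 0.105
```

View pics/k.png

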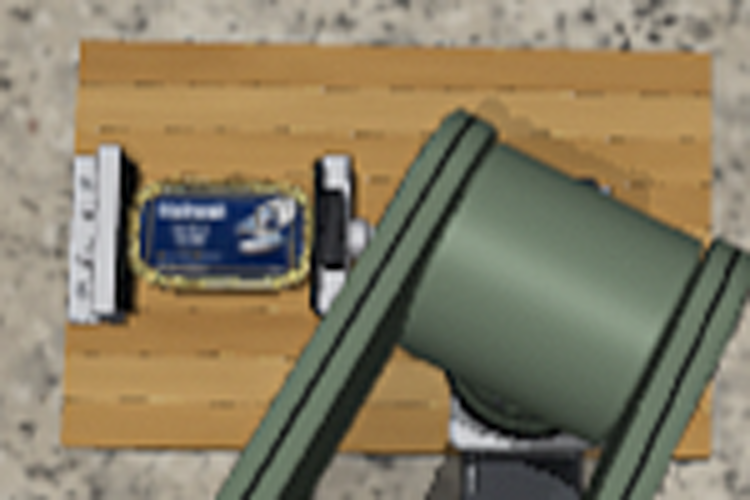

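The tin sits square and snug between the pads, spanning (130–312, 180–292) in the crop. Now the lever.

Call:
move_arm(
  plan=[
    {"offset": [0, 0, 0.03], "spin": 0},
    {"offset": [0, 0, 0.07], "spin": 0},
    {"offset": [0, 0, 0.11], "spin": 0},
    {"offset": [0, 0, 0.14], "spin": 0},
    {"offset": [0, 0, 0.158], "spin": 0},
    {"offset": [0, 0, 0.158], "spin": 0},
    {"offset": [-0.015, 0, 0.158], "spin": 0},
    {"offset": [-0.03, 0, 0.158], "spin": 0},
    {"offset": [-0.045, -0.002, 0.158], "spin": 0},
    {"offset": [-0.06, -0.003, 0.158], "spin": 0},
  ],
)

```text
time_s: 27.0
ee_pos: [0.4634, -0.1595, 0.0388]
ee_rot: [2.213, 2.229, 0.001]
wrist_force: [0.7, 1.9, 0.1]
opening: 0.0001
grasp_force: 0.9
```

```bash
python3 go.py .4633 -.1756 .038 .6;python3 lev.py
```

```text
t 27.0 pos [ 0.4634 -0.1595  0.0388] yaw 0.42 F [0.7 1.9 0.1] open 0.0001 grip 0.9275682551560749 q6 -0.52
offset [-0.0321 -0.0005  0.0016] spin -0.0061
[([175, 65, 16, 15, 185], [182.5, 72.1])]
[([299, 143, 10, 4, 35], [303.4, 144.5])]
```

Call:
move_arm(
  plan=[
    {"offset": [-0.01, 0, 0], "spin": 0},
    {"offset": [-0.02, 0, 0], "spin": 0},
    {"offset": [-0.031, 0, 0], "spin": 0},
    {"offset": [-0.042, 0.003, 0], "spin": 0},
    {"offset": [-0.053, 0.006, 0], "spin": 0},
    {"offset": [-0.063, 0.01, 0], "spin": 0},
    {"offset": [-0.073, 0.015, 0], "spin": 0},
    {"offset": [-0.083, 0.021, 0], "spin": 0},
    {"offset": [-0.093, 0.027, 0], "spin": 0},
    {"offset": [-0.093, 0.028, 0], "spin": 0},
  ],
)

```text
time_s: 28.35
ee_pos: [0.4799, -0.2003, 0.0381]
ee_rot: [-2.212, -2.226, -0.015]
wrist_force: [9.2, 16.6, 0.8]
opening: 0.0006
grasp_force: 8.4
```

```bash
python3 go.py .5012 -.2251 .038 .6
```

```text
t 28.35 pos [ 0.4799 -0.2003  0.0381] yaw 0.38 F [ 9.2 16.6  0.8] open 0.0006 grip 8.431982018519193 q6 -0.58
offset [-0.0499  0.0423 -0.    ] spin -0.0077
```

```bash
cat > red.py <<'E'
from h import *
s=bot.sense();print(s['wrist_force'].round(1),s['moment'].round(2),s['joint_efforts'].round(1),s['ee_pos'].round(4))
for c in('top','side'):
    b=snap(c);h=cv2.cvtColor(b['pixels'],cv2.COLOR_RGB2HSV);m=((h[...,0]<7)|(h[...,0]>172))&(h[...,1]>120)&(h[...,2]>30)
    m[:160]=0;m[:,:200]=0;m[260:]=0;m[:,330:]=0
    ys,xs=np.nonzero(m);print(c,len(xs));
    if len(xs):
        i=np.argsort(xs);Z=[(int(x),int(y)) for x,y in zip(xs[i],ys[i])];print(Z[::max(1,len(Z)//25)])
    for l in('cam_lever',):
        for r in bot.outline_of(c,l)[:3]:print(l,r['score'],r['bbox'],r['pixels'].sum())
b=snap('side')
p=np.array([.5304,-.163])
for t in (0,10,20,40,60,64,80,100):
    al=np.radians(170.6+t);u=np.array([np.cos(al),np.sin(al)]);print(t,[proj(b,np.r_[p+u*r,.044]).round(0).tolist() for r in(.02,.087)])
E
python3 red.py
```

```text
[ 9.2 16.6  0.8] [ 3.03 -1.67  0.26] [-10.2 -35.3 -22.8  -5.1  -0.3   0.3] [ 0.4799 -0.2003  0.0381]
top 5
[(278, 174), (278, 175), (279, 173), (279, 172), (279, 174)]
side 36
[(275, 228), (275, 229), (275, 231), (275, 230), (275, 226), (275, 227), (275, 225), (275, 232), (275, 233), (276, 216), (276, 223), (276, 217), (276, 221), (276, 222), (276, 218), (276, 215), (276, 228), (276, 226), (276, 224), (276, 225), (276, 229), (276, 227), (276, 230), (276, 219), (276, 232), (276, 231), (276, 220), (277, 220), (277, 216), (277, 221), (277, 218), (277, 219), (277, 215), (277, 222), (277, 217), (278, 216)]
cam_lever 0.58 [272.9, 217.0, 281.1, 229.2] 86
0 [[271.0, 214.0], [249.0, 218.0]]
10 [[271.0, 214.0], [251.0, 221.0]]
20 [[272.0, 215.0], [254.0, 223.0]]
40 [[274.0, 216.0], [262.0, 227.0]]
60 [[276.0, 216.0], [272.0, 230.0]]
64 [[277.0, 216.0], [274.0, 230.0]]
80 [[278.0, 216.0], [283.0, 230.0]]
100 [[281.0, 216.0], [293.0, 228.0]]
```

```bash
python3 go.py .5012 -.2251 .038 .6; python3 -c "
from h import *
print(bot.sense()['moment'])"
```

```text
t 28.6 pos [ 0.4795 -0.2003  0.0381] yaw 0.41 F [ 9.  15.5  0.5] open 0.0007 grip 7.908734500015271 q6 -0.58
offset [-0.0499  0.0431 -0.0001] spin -0.0066
[ 2.91517422 -1.6295862   0.31205424]
```

Call:
move_arm(
  plan=[
    {"offset": [0.008, 0.004, 0], "spin": 0},
    {"offset": [0.01, 0.01, 0], "spin": 0},
    {"offset": [0.006, 0.016, 0], "spin": 0},
    {"offset": [0.001, 0.024, 0], "spin": 0},
    {"offset": [-0.004, 0.034, 0], "spin": 0},
    {"offset": [-0.009, 0.046, 0], "spin": 0},
    {"offset": [-0.012, 0.057, 0], "spin": 0},
    {"offset": [-0.014, 0.068, 0], "spin": 0},
    {"offset": [-0.014, 0.072, 0], "spin": 0},
    {"offset": [-0.014, 0.072, 0], "spin": 0},
  ],
)

```text
time_s: 29.85
ee_pos: [0.5097, -0.2126, 0.0383]
ee_rot: [-2.207, -2.227, 0.01]
wrist_force: [-9.9, -0.5, 7.3]
opening: 0.0004
grasp_force: 5.4
```

```bash
python3 go.py .516 -.212 .038 .6; python3 red.py | grep -v '^[0-9]'
```

```text
t 29.85 pos [ 0.5097 -0.2126  0.0383] yaw 0.51 F [-9.9 -0.5  7.3] open 0.0004 grip 5.445392802357674 q6 -0.55
offset [0.001  0.0126 0.0005] spin -0.0031
[-9.9 -0.5  7.3] [-0.3   1.98 -0.07] [  2.9 -36.3 -25.5   1.8  -2.7  -0.1] [ 0.5097 -0.2126  0.0383]
top 16
[(278, 169), (278, 170), (278, 171), (278, 172), (279, 171), (279, 172), (279, 170), (280, 169), (280, 172), (280, 171), (280, 170), (281, 170), (281, 171), (282, 170), (282, 171), (282, 172)]
cam_lever 0.4 [172.2, 115.8, 293.4, 201.8] 7168
side 16
[(287, 224), (287, 225), (288, 224), (288, 225), (288, 226), (289, 225), (289, 226), (290, 226), (290, 227), (290, 228), (291, 227), (291, 228), (291, 229), (291, 230), (292, 228), (292, 229)]
```

Call:
move_arm(
  plan=[
    {"offset": [0, 0.004, 0], "spin": 0},
    {"offset": [0, 0.004, 0], "spin": 0},
    {"offset": [0, -0.03, 0], "spin": 0},
    {"offset": [0, -0.06, 0], "spin": 0},
    {"offset": [0, -0.08, -0.03], "spin": 0},
    {"offset": [0, -0.1, -0.1], "spin": 0},
    {"offset": [0, -0.14, -0.2], "spin": 0},
    {"offset": [0, -0.2, -0.3], "spin": 0},
    {"offset": [0, -0.26, -0.36], "spin": 0},
    {"offset": [0, -0.28, -0.36], "spin": 0},
  ],
)

```text
time_s: 31.35
ee_pos: [0.374, -0.2147, 0.2215]
ee_rot: [2.208, 2.224, 0.0]
wrist_force: [0.6, 0.3, 0.4]
opening: 0.0006
grasp_force: 0.0
```

Call:
move_arm(
  plan=[
    {"offset": [0.1, 0, -0.05], "spin": 0},
    {"offset": [0.2, 0, -0.1], "spin": 0},
    {"offset": [0.3, 0, -0.1], "spin": 0},
    {"offset": [0.4, 0, -0.1], "spin": 0},
    {"offset": [0.5, 0, -0.1], "spin": 0},
    {"offset": [0.6, 0, -0.1], "spin": 0},
    {"offset": [0.7, 0, -0.1], "spin": 0},
    {"offset": [0.8, 0, -0.1], "spin": 0},
    {"offset": [0.9, 0, -0.1], "spin": 0},
    {"offset": [0.92, 0, -0.1], "spin": 0},
  ],
)

```text
time_s: 32.6
ee_pos: [0.3688, 0.2489, 0.2666]
ee_rot: [-2.207, -2.234, 0.004]
wrist_force: [-0.7, 0.5, -0.1]
opening: 0.0002
grasp_force: 0.0
```

```bash
cat > chk.py <<'E'
from h import *
bot.snapshot('top')
a=snap('top','end_top.png');b=snap('side','end_side.png')
S=bot.sense();print(S['time_s'],S['ee_pos'].round(3),S['wrist_force'].round(1))
p=np.array([.5304,-.163])
for s,n in((a,'top'),(b,'side')):
    h=cv2.cvtColor(s['pixels'],cv2.COLOR_RGB2HSV);m=((h[...,0]<7)|(h[...,0]>172))&(h[...,1]>120)&(h[...,2]>30)
    m[:160]=0;m[:,:200]=0;m[260:]=0;m[:,330:]=0
    ys,xs=np.nonzero(m);print(n,len(xs),xs.min(),xs.max(),ys.min(),ys.max(),'slope',np.polyfit(xs,ys,1).round(3))
    for t in(64,80,90,100):
        al=np.radians(170.6+t);u=np.array([np.cos(al),np.sin(al)]);print(t,[proj(s,np.r_[p+u*r,.044]).round(1).tolist() for r in(.02,.087)])
B=np.array([.5632,-.0588]);c,sn=np.cos(.0101),np.sin(.0101)
R=max((q for q in bot.outline_of('top','fish_tin') if q['bbox'][1]<180),key=lambda q:q['score'])
bx=cv2.boxPoints(cv2.minAreaRect(np.argwhere(R['pixels'])[:,::-1].astype(np.float32)));Q=np.array([onz(a,x,.042) for x in bx]);m=Q.mean(0)[:2]-B
print('tin board',(c*m[0]+sn*m[1]).round(4),(-sn*m[0]+c*m[1]).round(4),[(np.degrees(np.arctan2(*(Q[k+1]-Q[k])[1::-1]))-.58).round(1) for k in(0,1)],[np.linalg.norm(Q[k+1]-Q[k]).round(4) for k in(0,1)])
E
python3 chk.py
```

```text
32.75 [0.369 0.246 0.267] [-0.3  0.6 -1. ]
top 83 278 303 169 173 slope [2.80000e-02 1.62822e+02]
64 [[279.7, 173.5], [298.6, 187.3]]
80 [[280.6, 171.8], [302.5, 180.0]]
90 [[280.9, 170.7], [303.8, 174.9]]
100 [[281.0, 169.5], [304.2, 169.7]]
side 61 278 292 215 230 slope [  0.935 -44.273]
64 [[276.6, 216.1], [274.2, 230.0]]
80 [[278.5, 216.1], [283.2, 229.9]]
90 [[279.7, 215.9], [288.5, 229.1]]
100 [[280.8, 215.7], [293.5, 227.8]]
tin board 0.0052 0.0998 [np.float64(-0.7), np.float64(-92.1)] [np.float64(0.0656), np.float64(0.1087)]
```

Run:
```python
from h import *
a=snap('top')
P=a['pixels'][130:185,160:260].astype(int).sum(2);dark=(P<200)
n,l,st,ce=cv2.connectedComponentsWithStats(dark.astype(np.uint8))
for x,y in zip(st[1:],ce[1:]):
    if x[4]>25: print(x.tolist(),(y+[160,130]).round(1))
W=lambda X:np.array([.5632-.0101*X[1],-.0588+X[1],X[2]])
for j in(.054,.057,.060,.063):print(j,'tab',proj(a,W((0,-.029+j,.073))).round(1),'front pad top',proj(a,W((0,-.015+j,.054))).round(1))
print('fixed pad top',proj(a,W((0,.15,.054))).round(1))
```

```text
[20, 10, 8, 35, 114] [184.5 158.2]
[58, 12, 13, 33, 144] [225.  158.1]
[28, 19, 30, 16, 241] [201.5 157.3]
0.054 tab [228.8 155.3] front pad top [224.3 156.6]
0.057 tab [227.7 155.3] front pad top [223.3 156.6]
0.06 tab [226.7 155.3] front pad top [222.2 156.6]
0.063 tab [225.6 155.3] front pad top [221.2 156.5]
fixed pad top [185.4 156.1]
```

```bash
python3 -c "
from rig import bot
print(bot.close_job())"
```

```text
the job is handed in; nothing more can be done
None
```

The job is handed in at about 33 s: the tin lies flat and square between the pads, the jaw measures about 0.060 m, the lever stayed closed at about 99–100° after release, and the arm is clear; the hand-in returned no verdict.

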